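# Put the microscope objectives into their storage bases

### The arm

A 6-joint arm with a two-finger parallel gripper is mounted at the origin on the work surface. World frame = base frame: x ahead of the robot, y to its left, z up, the work surface at z = 0. Lengths are in mm, angles in rad, forces in N, time in s.
With the tool pointing down it reaches from about 300 to 1000 mm from the base axis. Payload 5.1 kg.
Tool frame: the origin (TCP) lies midway between the tips of the shut fingers; the grasp point (between the pads) lies 19 mm behind it (grip_depth is the distance from the TCP to the grasp point, in mm); z points along the fingers, y is the line along which they close (so a half turn about z gives the same grasp; the last joint's range is limited). The gripper opens to 95 mm and grips with 3 to 60 N. Pads are 20 mm wide; open, the fingers measure 119 mm over their backs; the gripper's body (75 mm by 180 mm) begins 59 mm behind the grasp point.
Start: joints at [-0.083, 0.124, 1.65, -0, 1.367, -0.083], TCP at [649.988, -0.028, 214.656] pointing down, gripper open.
Joint ranges: [-2.61, 2.61], [-1.02, 2.33], [0.03, 2.71], [-1.35, 4.49], [0.32, 2.68], [-2.91, 2.91]. Speed limits (rad/s): [2.57, 2.57, 3.14, 3.14, 3.14, 3.14].

### API

Orientations are given as a unit quaternion [x, y, z, w].
In Python, from rig import * gives the robot as it stands.
- The arm moves only by the tool apply_moves, never from a script. Its argument "rows" is a list of rows, each a list of 5 numbers: the opening, from 0 (shut) to 1 (fully open), then the shift along the tool's x, y, z in m, then the turn about the tool's z in degrees. A call has 1 to 20 rows; each row shifts and turns the commanded pose from where the row before left it, along the tool's axes as they then stand; what a row does not reach is not made up. A row lasts 1/12 s, in which the tool goes at most 41.7 mm and 7.16 degrees, less where a joint would pass 70% of its speed; a pose out of reach is approached as far as the arm can. A call is refused whole if a number of a shift passes 0.0417 or a number of a turn 7.16, either way. A call with a gripper value outside its range is refused whole. The fingers move at their own pace and stop on an object; "newtons" is the grip in N (left out, the last holds). Time passes only in rows, so rows that do not move let the fingers close. It gives the time, the measured TCP pose, the force, the opening and the grip force at its end, in the units of the state.
- get_state(): the state, without advancing time (a new reading comes with each control period).
- grab_frame(name): name is "scene" or "side" or "wrist"; returns a dict with "frame" (400x640x3 uint8, red, green, blue), "mtx" (3x3 intrinsics, pixels), "R" (3x3) and "t" (3): a world point X has camera coordinates R X + t; the wrist camera has in their place "tool_from_camera" (4x4, takes a point from camera to tool coordinates, whose origin is the TCP and whose axes are the flange's). Camera axes: x right, y down, z forward; pixel columns grow to the right and rows downward; lengths in mm; the calibration is good to about 2 mm. A picture is of the moment at which its call begins: read the wrist's pose just before it. There is no depth.
- hand_in(): hands the job in; it is judged then, once.
The state is a dict: "t": time; "joint_pos": joint angles; "joint_velocities": joint speeds; "joint_efforts": joint torques, N m; "ee_pos": TCP position; "eef_rot": TCP orientation; "ft_force": force on the tool from outside, world axes, zero at the start; "wrist_torque": the same for the moment, N m; "grip_width": finger opening in mm; "gripper_force": force on a finger pad.
Only numpy, scipy, OpenCV 4.12 (cv2) and the standard library are available. Lean on these libraries where they do the work, as an engineer would, in place of code of your own. Each camera call takes 0.05 s, during which the arm holds its last target. There are 200 camera calls.

### The job

Four microscope objectives stand in the blue tray among two eyepieces. Stand each objective, nose up, inside the black storage base of its own size on the bench: the narrowest objective in the narrowest base and so on up to the widest in the widest. Keep the objectives upright, set them down gently rather than dropping them, and leave the eyepieces where they stand.

Things in the scene. Friction and masses are not known exactly. Their poses are not given: they have to be found in the camera images.
- objective_1_mid (a point): microscope objective, the narrowest and shortest of four: an upright steel cylinder 25 mm in diameter and 56 mm tall, its top 12 mm stepping in to a narrow nose with a lens; about 110 g. The point is on its axis, half-way up (28 mm above its foot); z up along the axis. At the start it stands, nose up, on the floor (5 mm above the bench) of a fixed shallow blue tray, 312 x 212 mm with a rim 14 mm above the bench, neighbours about 95 mm apart.
- objective_2_mid (a point): microscope objective, the second narrowest of four: an upright steel cylinder 32 mm in diameter and 62 mm tall, its top 12 mm stepping in to a narrow nose with a lens; about 180 g. The point is on its axis, half-way up (31 mm above its foot); z up along the axis. At the start it stands, nose up, on the floor (5 mm above the bench) of a fixed shallow blue tray, 312 x 212 mm with a rim 14 mm above the bench, neighbours about 95 mm apart.
- objective_3_mid (a point): microscope objective, the second widest of four: an upright steel cylinder 39 mm in diameter and 68 mm tall, its top 12 mm stepping in to a narrow nose with a lens; about 250 g. The point is on its axis, half-way up (34 mm above its foot); z up along the axis. At the start it stands, nose up, on the floor (5 mm above the bench) of a fixed shallow blue tray, 312 x 212 mm with a rim 14 mm above the bench, neighbours about 95 mm apart.
- objective_4_mid (a point): microscope objective, the widest and tallest of four: an upright steel cylinder 46 mm in diameter and 74 mm tall, its top 12 mm stepping in to a narrow nose with a lens; about 340 g. The point is on its axis, half-way up (37 mm above its foot); z up along the axis. At the start it stands, nose up, on the floor (5 mm above the bench) of a fixed shallow blue tray, 312 x 212 mm with a rim 14 mm above the bench, neighbours about 95 mm apart.
- eyepiece_a_mid (a point): eyepiece, one of two alike (not an objective): 48 mm tall, bright sleeve 30 mm in diameter below, wider black eyecup 42 mm in diameter on top; about 90 g. It stands in the tray among the objectives. The point is on its axis, half-way up (24 mm above its foot).
- eyepiece_b_mid (a point): eyepiece, one of two alike (not an objective): 48 mm tall, bright sleeve 30 mm in diameter below, wider black eyecup 42 mm in diameter on top; about 90 g. It stands in the tray among the objectives. The point is on its axis, half-way up (24 mm above its foot).
- base_1: black plastic storage base, the narrowest of four: a low round open cup fixed to the bench, inside diameter 39 mm, outside 45 mm, 11 mm high, its inner floor 5 mm above the bench (rim 6 mm above the floor). It belongs to the objective 25 mm in diameter. Origin: centre of the underside, on the bench; z up.
- base_2: black plastic storage base, the second narrowest of four: a low round open cup fixed to the bench, inside diameter 46 mm, outside 52 mm, 11 mm high, its inner floor 5 mm above the bench (rim 6 mm above the floor). It belongs to the objective 32 mm in diameter. Origin: centre of the underside, on the bench; z up.
- base_3: black plastic storage base, the second widest of four: a low round open cup fixed to the bench, inside diameter 53 mm, outside 59 mm, 11 mm high, its inner floor 5 mm above the bench (rim 6 mm above the floor). It belongs to the objective 39 mm in diameter. Origin: centre of the underside, on the bench; z up.
- base_4: black plastic storage base, the widest of four: a low round open cup fixed to the bench, inside diameter 60 mm, outside 66 mm, 11 mm high, its inner floor 5 mm above the bench (rim 6 mm above the floor). It belongs to the objective 46 mm in diameter. Origin: centre of the underside, on the bench; z up.
Mind the look-alikes: they are no part of the job. What is shaped like the base_3 but green is not meant. What is shaped like the part that bears objective_1_mid but yellow is not meant.

How it is judged (in metres and radians):
At the end, for the whole second after the job is handed in: Each of the four objectives stands on the inner floor of the base of its own size (axis within 10 mm of the base's centre, foot within 3 mm of the floor, upright within 0.1 rad), at rest (horizontal distance between objective_1_mid and base_1 below 0.01 m and z of objective_1_mid in the frame of base_1 below 0.036 m and angle between each of objective_1_mid, objective_2_mid, objective_3_mid, objective_4_mid's own z axis and vertical below 0.1 rad and linear speed of each of objective_1, objective_2, objective_3, objective_4 below 0.02 m/s and horizontal distance between objective_2_mid and base_2 below 0.01 m and z of objective_2_mid in the frame of base_2 below 0.039 m and horizontal distance between objective_3_mid and base_3 below 0.01 m and z of objective_3_mid in the frame of base_3 below 0.042 m and horizontal distance between objective_4_mid and base_4 below 0.01 m and z of objective_4_mid in the frame of base_4 below 0.045 m); the robot touches nothing.
It fails at once if an eyepiece is moved by more than 15 mm (distance of any of eyepiece_a_mid, eyepiece_b_mid from where it was at the start of the episode above 0.015 m).
It fails at once if an objective is tipped by more than 0.7 rad (angle between any of objective_1_mid, objective_2_mid, objective_3_mid, objective_4_mid's own z axis and vertical above 0.7 rad).
It fails at once if an objective is dropped (moves faster than 0.6 m/s out of the fingers: a fall of about 2 cm) ((linear speed of objective_1 above 0.6 m/s and contact force between objective_1 and the fingers below 0.05 N) or (linear speed of objective_2 above 0.6 m/s and contact force between objective_2 and the fingers below 0.05 N) or (linear speed of objective_3 above 0.6 m/s and contact force between objective_3 and the fingers below 0.05 N) or (linear speed of objective_4 above 0.6 m/s and contact force between objective_4 and the fingers below 0.05 N)).
It also fails if it takes over 106 s, if anything falls off the work surface, if the arm or the gripper's body presses on something with over 40 N, if the wrist force passes 120 N, or if a joint passes its speed limit or range.

## Working session

There is one attempt and no reset: what is moved stays moved. The work goes in short steps, Python scripts to look and compute and a tool call to move; the robot and the scene stay as the last step left them, time stands still between calls to the robot, and variables do not carry over. Pictures are saved under pics/ and viewed, at most 14 in all, crops included, and the job is handed in when it is done.

Besides the shell and the picture viewer there is one more tool, called after "Request:" by a JSON object that holds its "api" and its "payload". apply_moves: Moves the arm, as the interface text tells. Its arguments: {"type":"object","properties":{"rows":{"type":"array"},"newtons":{"type":"number"}},"required":["rows"]}

```bash
mkdir -p pics && ls && python3 - <<'E'
from rig import *
import cv2, numpy as np
s=get_state();print(s)
for n in("scene","side","wrist"):
    f=grab_frame(n);cv2.imwrite(f"pics/{n}0.png",f["frame"][:,:,::-1])
    np.savez(f"pics/{n}0.npz",**f)
    print(n,{k:np.round(v,4).tolist() for k,v in f.items() if k!="frame"})
E
```

```text
pics
{'t': 0.0, 'joint_pos': array([-8.25873996e-02,  1.24481383e-01,  1.65165936e+00, -1.53840875e-05,
        1.36747882e+00, -8.26040670e-02]), 'joint_velocities': array([ 0.00072341, -0.00092974, -0.00120268,  0.00053849,  0.00144497,
       -0.00040588]), 'joint_efforts': array([-6.25927078e-04, -4.17603564e+01, -3.59935069e+01,  7.73367751e-02,
        4.92534391e-02, -1.75303944e-04]), 'ee_pos': array([6.49367118e+02, 2.70927095e-02, 2.13411045e+02]), 'eef_rot': array([ 7.07099422e-01,  7.07113414e-01, -6.60802647e-04, -7.68432195e-04]), 'ft_force': array([0.28115106, 0.10229353, 0.1652213 ]), 'wrist_torque': array([ 0.00351874,  0.01610792, -0.01553658]), 'gripper_force': 0.0, 'grip_width': 95.0714146376248}
scene {'mtx': [[511.3756, 0.0, 324.0618], [0.0, 511.3756, 197.826], [0.0, 0.0, 1.0]], 'R': [[-0.4259, 0.9046, -0.0158], [0.6808, 0.3089, -0.6642], [-0.5959, -0.2937, -0.7474]], 't': [211.7117, -330.1944, 1332.2821]}
side {'mtx': [[443.5062, 0.0, 323.1754], [0.0, 443.5062, 205.3775], [0.0, 0.0, 1.0]], 'R': [[0.8049, -0.5933, -0.0055], [-0.3243, -0.4322, -0.8414], [0.4968, 0.6791, -0.5404]], 't': [-425.8584, 238.2169, 611.1659]}
wrist {'mtx': [[275.9511, 0.0, 323.847], [0.0, 275.9511, 202.0336], [0.0, 0.0, 1.0]], 'tool_from_camera': [[0.0012, -0.9658, -0.2594, 73.5919], [1.0, 0.0012, 0.0003, 0.5671], [-0.0, -0.2594, 0.9658, -170.1417], [0.0, 0.0, 0.0, 1.0]]}
```

View pics/scene0.png

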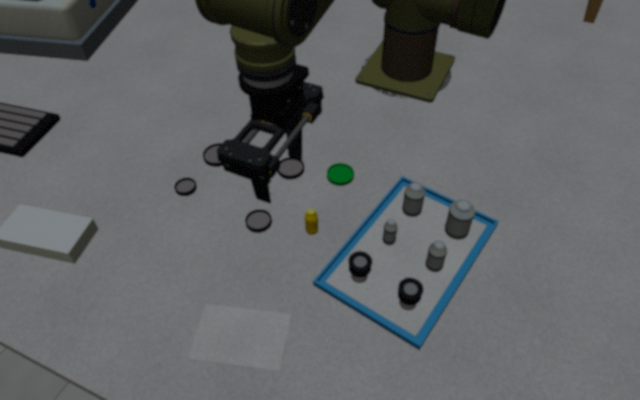

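View pics/side0.png

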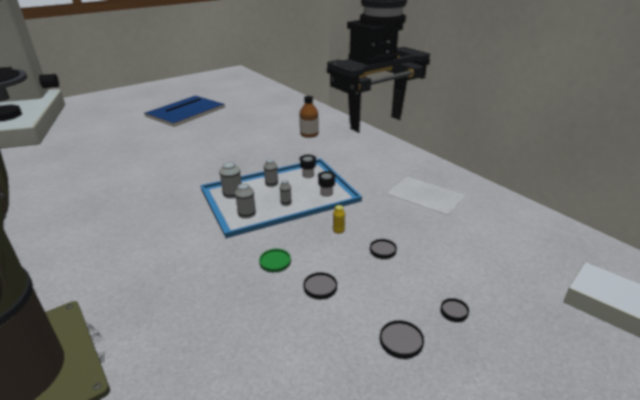

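View pics/wrist0.png

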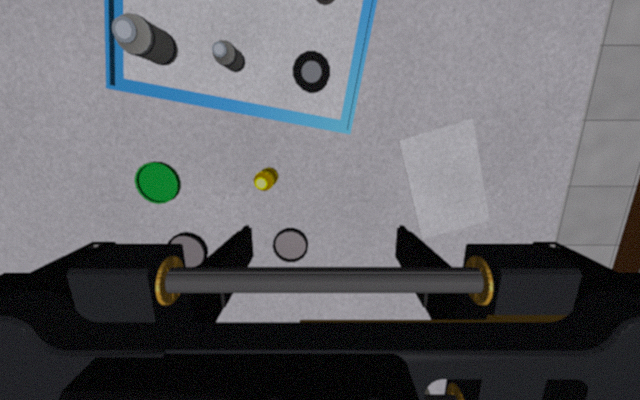

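The scene camera shows four black-rimmed bases at about (214,154), (186,186), (291,168) and (258,220). The green look-alike is at (340,174) and the yellow one at (312,221). In the tray, the objectives are at (414,198), (460,217), (390,231) and (437,255), and the black-topped eyepieces are at (360,264) and (410,292). The side view shows the same items: bases at (320,285), (383,248), (454,309) and (401,338), and objectives at (230,180), (271,173), (245,200) and (286,193). The wrist view is partly blocked by the gripper.

```bash
cat > h.py <<'E'
import cv2, numpy as np
def ray(f,u,v):
    d=np.linalg.inv(f["mtx"])@[u,v,1.]; R=f["R"];return -R.T@f["t"], R.T@d/np.linalg.norm(d)
def tri(fa,pa,fb,pb):
    a,d=ray(fa,*pa);b,e=ray(fb,*pb)
    s=np.linalg.lstsq(np.stack([d,-e],1),b-a,rcond=None)[0]
    p,q=a+s[0]*d,b+s[1]*e;return (p+q)/2,np.linalg.norm(p-q)
def plane(f,u,v,z):
    a,d=ray(f,u,v);return a+d*(z-a[2])/d[2]
def proj(f,X):
    p=f["mtx"]@(f["R"]@np.asarray(X,float)+f["t"]);return p[:2]/p[2]
def wristf(f,s):  # give the wrist frame R,t in world
    from scipy.spatial.transform import Rotation as Ro
    T=np.eye(4);T[:3,:3]=Ro.from_quat(s["eef_rot"]).as_matrix();T[:3,3]=s["ee_pos"]
    M=np.linalg.inv(T@f["tool_from_camera"]);return dict(f,R=M[:3,:3],t=M[:3,3])
E
python3 - <<'E'
from h import *
F={n:dict(np.load(f"pics/{n}0.npz")) for n in("scene","side")}
G={"scene":dict(b=[(214,154),(186,186),(291,168),(258,220),(340,174)],o=[(414,198),(460,217),(390,231),(437,255),(360,264),(410,292)]),
   "side":dict(b=[(401,338),(454,309),(320,285),(383,248),(275,260)],o=[(245,200),(230,180),(286,193),(271,173),(326,183),(308,165)])}
def comp(mask,u,v,r=14):
    n,l,st,c=cv2.connectedComponentsWithStats(mask)
    yy,xx=np.mgrid[:400,:640];w=(np.hypot(xx-u,yy-v)<r)&(l>0)
    if not w.any(): return None
    k=np.bincount(l[w]).argmax();return c[k],st[k]
for n,f in F.items():
    g=f["frame"];hsv=cv2.cvtColor(g,cv2.COLOR_RGB2HSV);V=hsv[...,2].astype(int)
    blue=((hsv[...,0]>90)&(hsv[...,0]<115)&(hsv[...,1]>120)).astype(np.uint8)
    f["res"]={}
    # floor brightness near each object
    for k,pts in G[n].items():
        for i,(u,v) in enumerate(pts):
            p=g[v-26:v+27,u-26:u+27];bg=np.median(p.reshape(-1,3),0).max()
            d=((V<bg-22)&(blue==0)) if not(k=="b" and i==4) else (hsv[...,1]>120)
            m=np.zeros((400,640),np.uint8);m[v-30:v+31,u-30:u+31]=d[v-30:v+31,u-30:u+31]
            m=cv2.morphologyEx(m,cv2.MORPH_CLOSE,np.ones((5,5)))
            # fill holes
            cs,_=cv2.findContours(m,cv2.RETR_EXTERNAL,cv2.CHAIN_APPROX_NONE);cv2.drawContours(m,cs,-1,1,-1)
            c=comp(m,u,v);f["res"][k,i]=c;print(n,k,i,int(bg),c and (np.round(c[0],1).tolist(),c[1].tolist()))
for k in F["scene"]["res"]:
    a,b=F["scene"]["res"][k],F["side"]["res"][k]
    if a and b:
        P,e=tri(F["scene"],a[0],F["side"],b[0]);dz=(F["scene"]["R"]@P+F["scene"]["t"])[2]
        dz2=(F["side"]["R"]@P+F["side"]["t"])[2]
        print(k,P.round(1),"err",e.round(1),"widths",(a[1][2]*dz/511.4).round(1),(b[1][2]*dz2/443.5).round(1))
E
```

```text
scene b 0 111 ([227.6, 154.4], [202, 126, 43, 52, 1275])
scene b 1 112 ([185.2, 186.3], [174, 177, 23, 20, 360])
scene b 2 97 ([280.2, 161.4], [261, 138, 43, 61, 1745])
scene b 3 113 ([258.1, 220.5], [245, 209, 28, 24, 538])
scene b 4 113 ([340.0, 173.7], [328, 164, 26, 21, 427])
scene o 0 116 ([412.9, 201.4], [402, 183, 24, 34, 557])
scene o 1 113 ([458.3, 222.1], [445, 202, 31, 38, 761])
scene o 2 121 ([389.5, 233.7], [382, 222, 16, 24, 299])
scene o 3 122 ([435.3, 258.1], [425, 243, 22, 30, 474])
scene o 4 123 ([359.5, 265.7], [348, 251, 25, 32, 636])
scene o 5 123 ([409.4, 292.7], [397, 277, 27, 34, 701])
side b 0 113 ([401.3, 339.3], [380, 321, 44, 38, 1341])
side b 1 159 ([454.2, 309.8], [439, 297, 31, 26, 632])
side b 2 163 ([319.8, 285.5], [302, 271, 36, 30, 848])
side b 3 161 ([382.7, 248.6], [369, 238, 29, 22, 526])
side b 4 161 ([274.5, 259.9], [260, 250, 30, 21, 503])
side o 0 158 ([237.7, 192.8], [216, 170, 40, 49, 1077])
side o 1 158 ([236.2, 188.4], [216, 165, 40, 46, 1025])
side o 2 173 ([284.3, 179.3], [256, 163, 61, 44, 932])
side o 3 161 ([276.6, 181.5], [260, 161, 32, 43, 624])
side o 4 162 ([317.1, 173.7], [296, 154, 40, 43, 796])
side o 5 161 ([316.9, 173.6], [296, 154, 40, 42, 783])
('b', 0) [ 467.3 -262.     1.4] err 22.6 widths 95.0 65.9
('b', 1) [ 581.7 -280.1    4.8] err 0.8 widths 47.9 49.4
('b', 2) [ 439.5 -123.5   16.9] err 13.8 widths 92.0 59.8
('b', 3) [598.1 -95.6   4.3] err 1.1 widths 54.8 55.0
('b', 4) [416.   -1.6   4.8] err 1.5 widths 55.0 55.1
('o', 0) [449.4 176.4  44.8] err 22.2 widths 46.0 83.9
('o', 1) [464.6 256.9  22.6] err 16.7 widths 58.4 90.6
('o', 2) [551.5 162.5  51.8] err 13.1 widths 28.7 133.1
('o', 3) [558.5 239.9  16.6] err 20.2 widths 39.4 75.2
('o', 4) [630.6 142.4  47.2] err 22.6 widths 43.0 89.8
('o', 5) [651.7 216.9  19. ] err 32.1 widths 45.7 96.7
```

```bash
python3 - <<'E'
import cv2
a=cv2.imread("pics/scene0.png")[130:310,165:505];b=cv2.imread("pics/side0.png")[140:370,190:480]
a=cv2.resize(a,(720,381),interpolation=cv2.INTER_CUBIC)
cv2.imwrite("pics/crop1.png",a)
E
```

```text
(no output)
```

View pics/crop1.png

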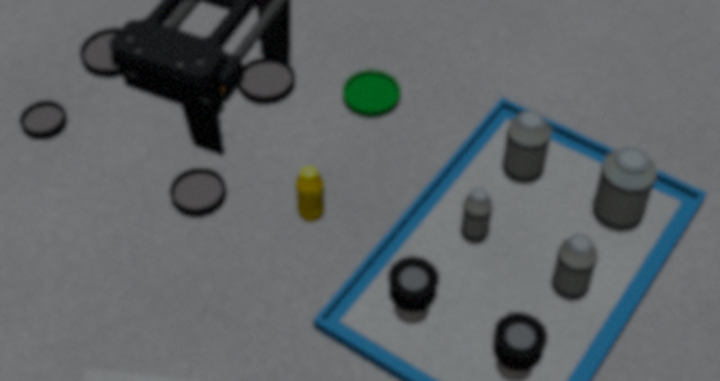

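By size, the bases in the scene view are: (186,186), about 48 mm, is base_1; (258,220), about 55 mm, is base_2; (291,168), about 60 mm, is base_3; (214,154), about 66 mm, is base_4. The green one at (340,174) is a decoy. The objectives by size are: (390,233) → 1, (436,258) → 2, (413,200) → 3, (459,221) → 4. The yellow one at (312,221) is a decoy. The enlarged crop confirms the order. Next I move the arm over the tray to look from two wrist positions.

Request:
{"api": "apply_moves", "payload": {"rows": [[1, 0.02, -0.02, 0, 0], [1, 0.03, -0.03, 0, 0], [1, 0.03, -0.03, 0, 0], [1, 0.03, -0.03, 0, 0], [1, 0.02, 0, 0, 0], [1, 0, 0, 0, 0], [1, 0, 0, 0, 0]]}}

```text
t: 0.73
ee_pos: [541.2, 129.0, 214.6]
eef_rot: [0.706, 0.708, -0.0, 0.0]
ft_force: [-0.8, 0.1, -0.7]
grip_width: 95.0
gripper_force: 0.0
```

```bash
python3 - <<'E'
from rig import *
import cv2,numpy as np
from h import *
s=get_state();f=wristf(grab_frame("wrist"),s);np.savez("pics/wA.npz",**f);cv2.imwrite("pics/wA.png",f["frame"][:,:,::-1])
f=grab_frame("scene");np.savez("pics/sA.npz",**f);print(s["ee_pos"])
E
```

```text
[541.23481819 128.96714628 214.58060144]
```

Request:
{"api": "apply_moves", "payload": {"rows": [[1, -0.02, 0, 0, 0], [1, -0.03, 0, 0, 0], [1, -0.02, 0, 0, 0], [1, 0, 0, 0, 0], [1, 0, 0, 0, 0]]}}

```text
t: 1.25
ee_pos: [542.1, 56.6, 214.6]
eef_rot: [0.708, 0.706, 0.0, -0.0]
ft_force: [-0.4, 0.2, -0.3]
grip_width: 95.1
gripper_force: 0.0
```

```bash
python3 - <<'E'
from rig import *
import cv2,numpy as np
from h import *
s=get_state();f=wristf(grab_frame("wrist"),s);np.savez("pics/wB.npz",**f)
print(s["ee_pos"])
a=np.hstack([cv2.imread("pics/wA.png")[:230,110:560],f["frame"][:230,110:560,::-1]])
cv2.imwrite("pics/wAB.png",cv2.resize(np.vstack([a[:,:450],a[:,450:]]),None,fx=1.3,fy=1.3))
E
```

```text
[542.1104679   56.64113478 214.57411315]
```

View pics/wAB.png

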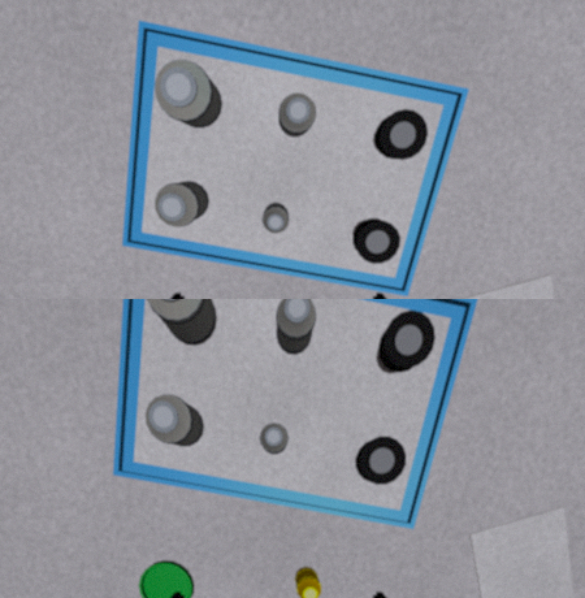

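The wrist view A (crop scale 1.3, offset 110) shows the noses at full-frame pixels: obj4 (249,68), obj2 (339,85), obj3 (242,159), obj1 (321,171). In view B they are at obj3 (239,91), obj1 (320,106) and obj2 (338,8). The eyepieces are the black rings on the right.

```bash
python3 - <<'E'
from h import *
L=lambda n:dict(np.load(f"pics/{n}.npz"))
A,B,S,D,S0=L("wA"),L("wB"),L("sA"),L("side0"),L("scene0")
def nose(f,u,v,r=14):
    g=f["frame"].astype(int);d=(g[...,2]-g[...,0]).astype(np.float32);d=cv2.GaussianBlur(d,(3,3),0)
    p=d[max(v-r,0):v+r,u-r:u+r];m=np.zeros((400,640),np.uint8);th=(p.max()+np.median(p))/2
    m[max(v-r,0):v+r,u-r:u+r]=p>th
    n,l,st,c=cv2.connectedComponentsWithStats(m);k=1+np.argmin(np.hypot(*(c[1:]-[u,v]).T)-0.5*np.sqrt(st[1:,4]));return c[k],st[k,4],p.max(),np.median(p)
tops={1:61,2:67,3:73,4:79}
gA={4:(249,68),2:(339,85),3:(242,159),1:(321,171)};gB={3:(239,91),1:(320,106),2:(338,8)}
gS={1:(390,224),2:(437,246),3:(414,187),4:(461,206)}
for o in (1,2,3,4):
    a=nose(A,*gA[o],9);s=nose(S,*gS[o],6);out=[a[0].round(1),s[0].round(1),a[1],s[1],a[2:]]
    if o in gB: b=nose(B,*gB[o],8);P,e=tri(A,a[0],B,b[0]);out+=["AB",P.round(1),e.round(1)]
    P,e=tri(A,a[0],S,s[0]);out+=["AS",P.round(1),e.round(1),"A@top",plane(A,*a[0],tops[o]).round(1)]
    if o in gB: out+=["B@top",plane(B,*b[0],tops[o]).round(1)]
    print(o,*out)
# bases: dark ring in the scene, arm now away
g=S["frame"];V=g.max(2).astype(int)
sd={4:(401.3,339.3),1:(454.2,309.8),3:(319.8,285.5),2:(382.7,248.6)}
for b,(u,v) in {1:(186,186),2:(258,220),3:(291,168),4:(214,154)}.items():
    m=np.zeros((400,640),np.uint8);bg=np.median(V[v-25:v+25,u-25:u+25]);m[v-20:v+21,u-20:u+21]=V[v-20:v+21,u-20:u+21]<bg-18
    n,l,st,c=cv2.connectedComponentsWithStats(cv2.morphologyEx(m,cv2.MORPH_CLOSE,np.ones((7,7))));k=1+st[1:,4].argmax()
    cs,_=cv2.findContours((l==k).astype(np.uint8),cv2.RETR_EXTERNAL,cv2.CHAIN_APPROX_NONE);(x,y),ax,_=cv2.fitEllipse(cs[0])
    P,e=tri(S,(x,y),D,sd[b]);dz=(S["R"]@P+S["t"])[2]
    print("base",b,np.round((x,y),1),P.round(1),"err",e.round(1),"dia",(max(ax)*dz/511.4).round(1),"side@8",plane(D,*sd[b],7).round(1),"scene@8",plane(S,x,y,7).round(1))
E
```

```text
1 [321.4 170.4] [390.8 221.3] 111 31 (np.float32(16.0), np.float32(4.625)) AB [538.9 154.2  61.6] 0.0 AS [539.  153.9  63.1] 1.0 A@top [538.9 154.1  61. ] B@top [538.9 154.3  61. ]
2 [337.  84.] [438.4 244.3] 1 55 (np.float32(16.3125), np.float32(13.75)) AB [553.7 249.5  54.1] 4.8 AS [555.8 246.9  67.1] 1.9 A@top [555.6 247.9  67. ] B@top [551.  244.6  67. ]
3 [238.4 151.9] [409.6 181.9] 8 13 (np.float32(17.25), np.float32(14.3125)) AB [446.3 173.6  50.9] 12.8 AS [452.2 167.3  85.8] 20.6 A@top [446.4 176.4  73. ] B@top [458.8 169.6  73. ]
4 [246.  63.] [455.  200.5] 1 2 (np.float32(17.1875), np.float32(14.25)) AS [471.5 254.   99.2] 15.7 A@top [462.8 265.6  79. ]
base 1 [185.1 186.4] [ 581.8 -280.     4.7] err 0.8 dia 47.5 side@8 [ 580.1 -281.5    7. ] scene@8 [ 583.2 -278.     7. ]
base 2 [258.2 220.7] [598.3 -95.4   4.2] err 1.2 dia 53.6 side@8 [596.1 -98.4   7. ] scene@8 [599.7 -93.5   7. ]
base 3 [290.4 167.8] [ 443.1 -105.8    4.3] err 1.4 dia 60.1 side@8 [ 441.8 -108.8    7. ] scene@8 [ 444.8 -104.     7. ]
base 4 [217.6 154.5] [ 472.3 -271.7    4.2] err 1.1 dia 69.3 side@8 [ 470.8 -273.7    7. ] scene@8 [ 474.2 -269.2    7. ]
```

```bash
python3 - <<'E'
from h import *
L=lambda n:dict(np.load(f"pics/{n}.npz"))
A,B,S=L("wA"),L("wB"),L("sA")
def nose(f,u,v,r):
    g=cv2.GaussianBlur(f["frame"],(3,3),0).max(2);y0=max(v-r,0);p=np.ascontiguousarray(g[y0:v+r+1,u-r:u+r+1])
    yy,xx=np.mgrid[y0:y0+p.shape[0],u-r:u+r+1];w=np.hypot(xx-u,yy-v)<=r
    th,_=cv2.threshold(p[w].reshape(-1,1),0,255,cv2.THRESH_OTSU);m=((p>th)&w).astype(np.uint8)
    n,l,st,c=cv2.connectedComponentsWithStats(m);k=1+st[1:,4].argmax();return c[k]+[u-r,y0],st[k,2:]
tops={2:67,3:73,4:79}
gA={4:((249,68),17),2:((339,85),11),3:((242,159),13)};gB={3:((239,91),13),2:((338,9),11)}
gS={2:((438,245),7),3:((415,187),8),4:((461,206),10)}
for o in (2,3,4):
    a=nose(A,*gA[o][0],gA[o][1]);s=nose(S,*gS[o][0],gS[o][1]);out=[a[0].round(1),a[1],s[0].round(1),s[1]]
    if o in gB: b=nose(B,*gB[o][0],gB[o][1]);P,e=tri(A,a[0],B,b[0]);out+=[b[0].round(1),b[1],"AB",P.round(1),e.round(1)]
    P,e=tri(A,a[0],S,s[0]);print(o,*out,"AS",P.round(1),e.round(1),"A@top",plane(A,*a[0],tops[o]).round(1))
E
```

```text
2 [339.1  84.4] [ 15  16 198] [438.8 242.8] [14 10 87] [338.1   7. ] [ 17  16 228] AB [557.7 247.6  66. ] 0.4 AS [557.6 246.4  73.3] 0.3 A@top [557.8 247.5  67. ]
3 [241.7 158.9] [ 17  17 224] [416.  184.3] [ 14  11 100] [235.   90.1] [ 17  19 261] AB [450.  168.8  75. ] 0.3 AS [452.7 169.6  83.6] 0.2 A@top [449.6 168.5  73. ]
4 [246.6  66.3] [ 20  22 345] [462.7 202.3] [ 18  14 156] AS [466.  260.3  89.5] 0.4 A@top [463.2 262.5  79. ]
```

Request:
{"api": "apply_moves", "payload": {"rows": [[0.7, 0.03, -0.003, 0, 0], [0.7, 0.037, 0, 0, 0], [0.7, 0.03, 0, 0.01, 0], [0.7, 0, 0, 0.03, 0], [0.7, 0, 0, 0.03, 0], [0.7, 0, 0, 0.03, 0], [0.7, 0, 0, 0.03, 0], [0.7, 0, 0, 0.02, 0], [0.7, 0, 0, 0, 0], [0.7, 0, 0, 0, 0], [0.7, 0, 0, 0, 0]]}}

```text
t: 2.22
ee_pos: [539.8, 156.0, 66.2]
eef_rot: [0.707, 0.707, 0.001, 0.001]
ft_force: [0.5, 0.4, -0.3]
grip_width: 66.5
gripper_force: 0.0
```

```bash
python3 - <<'E'
from rig import *
import cv2,numpy as np
f=grab_frame("wrist");cv2.imwrite("pics/c1.png",f["frame"][:,:,::-1])
E
```

```text
(no output)
```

View pics/c1.png

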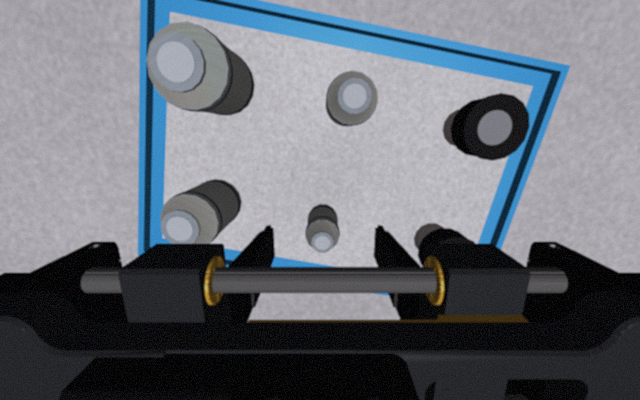

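The nose of obj1 is at (321,242), centred between the fingers (272 and 378), with the neighbours clear. I go down and grip.

Request:
{"api": "apply_moves", "payload": {"rows": [[0.7, -0.002, 0, 0.012, 0], [0.7, 0, 0, 0.02, 0], [0.7, 0, 0, 0.016, 0], [0.7, 0, 0, 0, 0], [0.7, 0, 0, 0, 0], [0, 0, 0, 0, 0], [0, 0, 0, 0, 0], [0, 0, 0, 0, 0], [0, 0, 0, 0, 0], [0, 0, 0, 0, 0], [0, 0, 0, 0, 0], [0, 0, 0, 0, 0], [0, 0, 0, 0, 0]], "newtons": 20}}

```text
t: 3.35
ee_pos: [538.6, 153.4, 16.8]
eef_rot: [0.707, 0.707, 0.0, -0.0]
ft_force: [-0.3, 0.2, 2.0]
grip_width: 24.6
gripper_force: 20.0
```

Request:
{"api": "apply_moves", "payload": {"rows": [[0, 0, 0, -0.01, 0], [0, 0, 0, -0.03, 0], [0, 0, 0, -0.035, 0], [0, 0, 0, -0.03, 0], [0, -0.02, 0, -0.01, 0], [0, -0.03, 0.005, 0, 0], [0, -0.035, 0.005, 0, 0], [0, -0.035, 0.005, 0, 0], [0, -0.035, 0.005, 0, 0], [0, -0.035, 0.005, 0, 0], [0, -0.035, 0.005, 0, 0], [0, -0.035, 0.005, 0, 0], [0, -0.035, 0.005, 0, 0], [0, -0.035, 0.003, 0, 0], [0, -0.035, 0, 0, 0], [0, -0.03, 0, 0, 0], [0, -0.02, 0, 0, 0], [0, -0.015, 0, 0, 0], [0, 0, 0, 0, 0], [0, 0, 0, 0, 0]]}}

```text
t: 5.02
ee_pos: [581.4, -276.7, 131.6]
eef_rot: [0.707, 0.707, 0.0, -0.0]
ft_force: [-0.0, -0.2, -1.8]
grip_width: 24.6
gripper_force: 20.0
```

```bash
python3 - <<'E'
from rig import *
from h import *
s=get_state();f=wristf(grab_frame("wrist"),s);np.savez("pics/wC.npz",**f);cv2.imwrite("pics/wC.png",f["frame"][:,:,::-1])
print(s["ee_pos"],s["grip_width"])
B={1:(581.7,-279.8),2:(598.2,-95.6),3:(443.2,-106),4:(472.3,-271.6)}
for k,b in B.items():print(k,proj(f,[*b,7]).round(1))
E
```

```text
[ 581.39408793 -276.68922336  131.62874678] 24.552760738476525
1 [323.6 200. ]
2 [341.3   8.5]
3 [176.4  21.2]
4 [223.8 192.7]
```

View pics/wC.png

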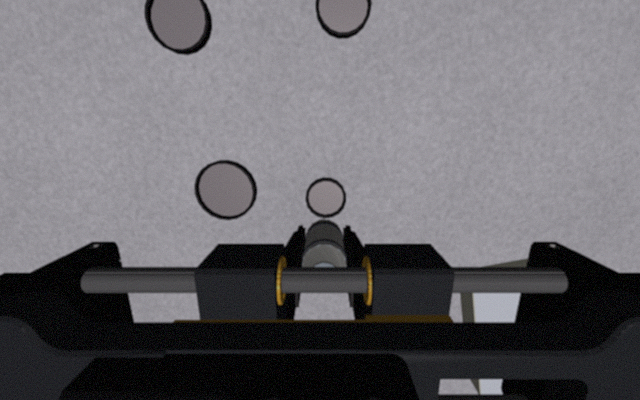

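The wrist view shows all four bases: base1 (326,197), base4 (226,189), base3 (179,21), base2 (343,10). The held objective hangs upright between the fingers at (325,245).

```bash
cat >> h.py <<'E'
def baseloc(f,g,r=45,z=8):
    V=f["frame"].max(2).astype(int);u,v=g;out=None
    m=(V<75).astype(np.uint8);n,l,st,c=cv2.connectedComponentsWithStats(m);best=1e9
    for k in range(1,n):
        if 60<st[k,4]<3000 and st[k,2]<110 and st[k,3]<110:
            q=np.array([st[k,0]+st[k,2]/2,st[k,1]+st[k,3]/2]);d=np.hypot(*(q-g))
            if d<best:best=d;out=k
    cs,_=cv2.findContours((l==out).astype(np.uint8),cv2.RETR_EXTERNAL,cv2.CHAIN_APPROX_NONE)
    e=cv2.fitEllipse(max(cs,key=len));return np.array(e[0]),e[1],plane(f,*e[0],z)
E
python3 - <<'E'
from h import *
f=dict(np.load("pics/wC.npz"))
for k,g in {1:(326,197),4:(226,189),3:(179,21),2:(343,10)}.items():
    c,ax,P=baseloc(f,g);dz=(f["R"]@P+f["t"])[2];print(k,c.round(1),np.round(np.array(ax)*dz/276,1),P.round(1))
print(plane(f,325,223,17).round(1))
E
```

```text
1 [325.5 197.3] [42.8 42.9] [ 583.8 -276.6    8. ]
4 [225.3 189.4] [62.2 66.8] [ 474.7 -267.7    8. ]
3 [178.   18.7] [54.1 65. ] [ 445.5 -104.3    8. ]
2 [342.9   4. ] [48.3 58.6] [599.6 -92.4   8. ]
[ 583.3 -303.2   17. ]
```

Request:
{"api": "apply_moves", "payload": {"rows": [[0, -0.001, 0.002, 0.01, 0], [0, 0, 0, 0.025, 0], [0, 0, 0, 0.03, 0], [0, 0, 0, 0.02, 0], [0, 0, 0, 0.01, 0], [0, 0, 0, 0, 0], [0, 0, 0, 0, 0], [0, 0, 0, 0, 0]]}}

```text
t: 5.73
ee_pos: [584.9, -277.9, 38.4]
eef_rot: [0.707, 0.707, 0.0, 0.001]
ft_force: [1.2, 0.6, -1.2]
grip_width: 24.7
gripper_force: 20.0
```

```bash
python3 - <<'E'
from rig import *
from h import *
s=get_state();f=wristf(grab_frame("wrist"),s);np.savez("pics/wD.npz",**f)
a=f["frame"][150:290,250:400,::-1]
g=grab_frame("scene");np.savez("pics/sD.npz",**g);h=grab_frame("side");np.savez("pics/dD.npz",**h)
b=h["frame"][250:340,400:500,::-1]
R=lambda x:cv2.resize(x,(380,380),interpolation=cv2.INTER_CUBIC)
cv2.imwrite("pics/D.png",np.hstack([R(a),R(b)]));print(s["ee_pos"],s["ft_force"])
E
```

```text
[ 584.89724407 -277.8687644    38.39936757] [ 1.19131203  0.58972136 -1.19604281]
```

View pics/D.png

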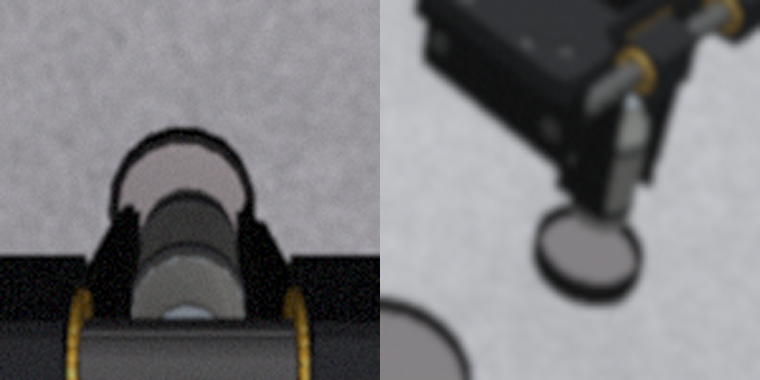

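In the wrist crop the base ring sits slightly left (about 1.4 mm) and about 2 mm forward of the held objective. I correct by (+2, −1) mm and lower it.

Request:
{"api": "apply_moves", "payload": {"rows": [[0, 0.002, -0.001, 0, 0], [0, 0, 0, 0.006, 0], [0, 0, 0, 0.006, 0], [0, 0, 0, 0.005, 0], [0, 0, 0, 0.0025, 0], [0, 0, 0, 0, 0], [0, 0, 0, 0, 0]]}}

```text
t: 6.47
ee_pos: [582.4, -275.5, 16.7]
eef_rot: [0.707, 0.707, -0.0, -0.0]
ft_force: [-0.3, 0.3, -0.3]
grip_width: 24.8
gripper_force: 20.0
```

Request:
{"api": "apply_moves", "payload": {"rows": [[0.3, 0, 0, 0, 0], [0.45, 0, 0, 0, 0], [0.6, 0, 0, 0, 0], [0.6, 0, 0, 0, 0], [0.6, 0, 0, -0.01, 0], [0.6, 0, 0, -0.03, 0], [0.6, 0, 0, -0.04, 0], [0.6, 0, 0, -0.035, 0], [0.6, 0, 0, 0, 0], [0.6, 0, 0, 0, 0]]}}

```text
t: 7.3
ee_pos: [584.8, -276.9, 137.1]
eef_rot: [0.707, 0.707, 0.001, 0.004]
ft_force: [-1.0, 0.4, -0.5]
grip_width: 56.9
gripper_force: 0.0
```

```bash
python3 - <<'E'
from rig import *
from h import *
s=get_state();f=wristf(grab_frame("wrist"),s);np.savez("pics/wE.npz",**f)
a=f["frame"][100:300,220:430,::-1]
h=grab_frame("side");b=h["frame"][250:340,400:500,::-1]
R=lambda x:cv2.resize(x,(380,380),interpolation=cv2.INTER_CUBIC)
cv2.imwrite("pics/E.png",np.hstack([R(a),R(b)]));print(s["ee_pos"],s["ft_force"])
E
```

```text
[ 584.76749625 -276.8718264   137.06911376] [-0.98068735  0.44872905 -0.54020312]
```

View pics/E.png

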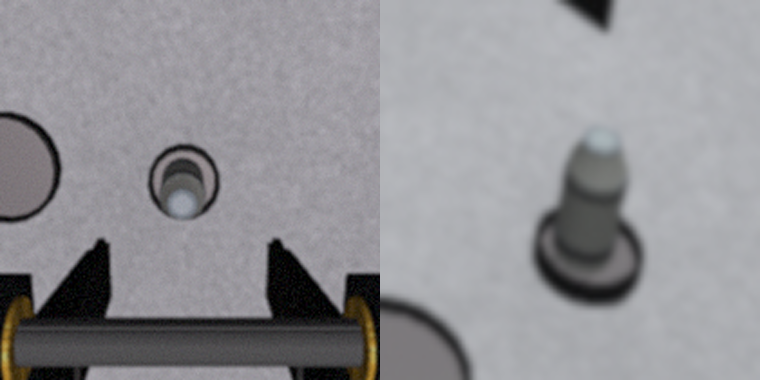

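The crop shows objective 1 standing inside base 1, upright and well centred in the ring. On to objective 2.

Request:
{"api": "apply_moves", "payload": {"rows": [[0.75, 0.02, 0, 0, 0], [0.75, 0.03, -0.002, 0, 0], [0.75, 0.035, -0.002, 0, 0], [0.75, 0.035, -0.002, 0, 0], [0.75, 0.035, -0.002, 0, 0], [0.75, 0.035, -0.002, 0, 0], [0.75, 0.035, -0.002, 0, 0], [0.75, 0.035, -0.002, 0, 0], [0.75, 0.035, -0.002, 0, 0], [0.75, 0.035, -0.002, 0, 0], [0.75, 0.035, -0.002, 0, 0], [0.75, 0.035, -0.002, 0, 0], [0.75, 0.035, -0.002, 0, 0], [0.75, 0.035, -0.002, 0, 0], [0.75, 0.035, -0.002, 0, 0], [0.75, 0.019, 0, 0, 0], [0.75, 0, 0, 0, 0], [0.75, 0, 0, 0, 0], [0.75, 0, 0, 0, 0]]}}

```text
t: 8.98
ee_pos: [553.7, 247.4, 130.4]
eef_rot: [0.707, 0.707, -0.002, -0.0]
ft_force: [0.1, -0.5, -1.0]
grip_width: 71.0
gripper_force: 0.0
```

```bash
cat >> h.py <<'E'
def nose(f,u,v,r):
    u,v=int(round(u)),int(round(v))
    g=cv2.GaussianBlur(f["frame"],(3,3),0).max(2);y0=max(v-r,0);p=np.ascontiguousarray(g[y0:v+r+1,u-r:u+r+1])
    yy,xx=np.mgrid[y0:y0+p.shape[0],u-r:u+r+1];w=np.hypot(xx-u,yy-v)<=r
    th,_=cv2.threshold(p[w].reshape(-1,1),0,255,cv2.THRESH_OTSU);m=((p>th)&w).astype(np.uint8)
    n,l,st,c=cv2.connectedComponentsWithStats(m);k=1+st[1:,4].argmax();return c[k]+[u-r,y0],st[k,2:]
E
python3 - <<'E'
from rig import *
from h import *
s=get_state();f=wristf(grab_frame("wrist"),s);np.savez("pics/wF.npz",**f)
cv2.imwrite("pics/F.png",f["frame"][:,:,::-1]);print(s["ee_pos"],s["eef_rot"])
for k,(X,r) in {2:((557.7,247.5,67),14),4:((463,262.5,79),20)}.items():
    p=proj(f,X);c,w=nose(f,*p,r);print(k,p.round(1),c.round(1),w,plane(f,*c,X[2]).round(1))
E
```

```text
[553.66438501 247.44606412 130.43052761] [ 7.07121286e-01  7.07090457e-01 -1.52804986e-03 -4.88425626e-04]
2 [327.9 213.7] [328.1 214. ] [ 19  17 257] [557.9 247.2  67. ]
4 [214.2 200.6] [214.3 201.1] [ 24  23 436] [463.1 262.1  79. ]
```

Request:
{"api": "apply_moves", "payload": {"rows": [[0.75, 0, 0.004, 0.01, 0], [0.75, 0, 0, 0.03, 0], [0.75, 0, 0, 0.03, 0], [0.75, 0, 0, 0.025, 0], [0.75, 0, 0, 0.015, 0], [0.75, 0, 0, 0, 0], [0.75, 0, 0, 0, 0], [0, 0, 0, 0, 0], [0, 0, 0, 0, 0], [0, 0, 0, 0, 0], [0, 0, 0, 0, 0], [0, 0, 0, 0, 0], [0, 0, 0, 0, 0], [0, 0, 0, 0, 0]], "newtons": 25}}

```text
t: 10.2
ee_pos: [558.5, 248.5, 22.5]
eef_rot: [0.707, 0.707, -0.0, -0.0]
ft_force: [-1.5, 0.0, 2.0]
grip_width: 31.5
gripper_force: 25.0
```

Request:
{"api": "apply_moves", "payload": {"rows": [[0, 0, 0, -0.01, 0], [0, 0, 0, -0.035, 0], [0, 0, 0, -0.035, 0], [0, 0, 0, -0.03, 0], [0, -0.02, 0, 0, 0], [0, -0.03, 0.005, 0, 0], [0, -0.035, 0.005, 0, 0], [0, -0.035, 0.005, 0, 0], [0, -0.035, 0.005, 0, 0], [0, -0.035, 0.005, 0, 0], [0, -0.035, 0.005, 0, 0], [0, -0.035, 0.005, 0, 0], [0, -0.035, 0.005, 0, 0], [0, -0.03, 0, 0, 0], [0, -0.015, 0, 0, 0], [0, 0, 0, 0, 0], [0, 0, 0, 0, 0], [0, 0, 0, 0, 0]]}}

```text
t: 11.7
ee_pos: [598.4, -90.5, 132.1]
eef_rot: [0.707, 0.707, 0.0, -0.0]
ft_force: [-0.2, -0.2, -1.7]
grip_width: 31.3
gripper_force: 25.0
```

```bash
cat > chk.py <<'E'
import sys
from rig import *
from h import *
def run(b,est,tag):
    s=get_state();f=wristf(grab_frame("wrist"),s);np.savez(f"pics/{tag}.npz",**f);cv2.imwrite(f"pics/{tag}.png",f["frame"][:,:,::-1])
    c,ax,P=baseloc(f,proj(f,[*est,8]));dz=(f["R"]@P+f["t"])[2]
    print(s["ee_pos"].round(1),s["grip_width"],"pred",proj(f,[*est,8]).round(1),"seen",c.round(1),np.round(np.array(ax)*dz/276,1),P.round(1))
E
python3 -c "
from chk import *
run(2,(599.6,-92.4),'wG')"
```

```text
[598.4 -90.5 132.1] 31.251107466780226 pred [324.4 199. ] seen [186.  207.8] [55.1 61. ] [ 445.9 -102.7    8. ]
```

```bash
python3 -c "
from h import *
f=dict(np.load('pics/wG.npz'))
V=f['frame'].max(2)
m=(V<75).astype(np.uint8);m[222:]=0
cs,_=cv2.findContours(m,cv2.RETR_EXTERNAL,cv2.CHAIN_APPROX_NONE)
for c in cs:
    x,y,w,h=cv2.boundingRect(c)
    if w>25: p=np.hstack([plane(f,x,y+h/2,8)[:2],plane(f,x+w,y+h/2,8)[:2],plane(f,x+w/2,y,11)[:2]]);print(x,y,w,h,p.round(1))
cv2.imwrite('pics/G2.png',cv2.resize(f['frame'][150:290,240:410,::-1],None,fx=3,fy=3))
"
```

```text
159 183 55 39 [416.9 -96.7 477.7 -96.6 451.6 -74.2]
302 177 46 45 [575.  -93.  625.6 -92.9 600.2 -67.4]
219 0 194 40 [500.3  80.8 682.3  81.1 591.5  96. ]
```

View pics/G2.png

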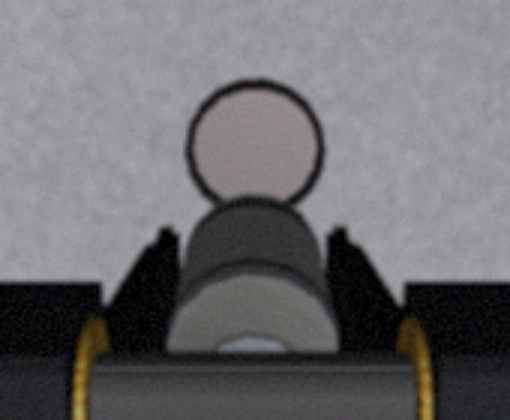

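Base 2's ring is centred at about (325,199) with the objective slightly behind it, and works out to (600,−93). I lower with a small correction.

Request:
{"api": "apply_moves", "payload": {"rows": [[0, -0.0015, 0.002, 0.01, 0], [0, 0, 0, 0.025, 0], [0, 0, 0, 0.03, 0], [0, 0, 0, 0.015, 0], [0, 0, 0, 0.01, 0], [0, 0, 0, 0.005, 0], [0, 0, 0, 0.005, 0], [0, 0, 0, 0.005, 0], [0, 0, 0, 0.0035, 0], [0, 0, 0, 0, 0], [0, 0, 0, 0, 0]]}}

```text
t: 12.67
ee_pos: [601.0, -93.3, 24.2]
eef_rot: [0.707, 0.707, 0.0, 0.0]
ft_force: [0.5, -0.2, -1.4]
grip_width: 31.8
gripper_force: 25.0
```

Request:
{"api": "apply_moves", "payload": {"rows": [[0, 0, 0, 0.0005, 0], [0, 0, 0, 0.0005, 0], [0, 0, 0, 0, 0], [0, 0, 0, 0, 0]]}}

```text
t: 13.0
ee_pos: [600.7, -93.2, 22.9]
eef_rot: [0.707, 0.707, 0.0, 0.0]
ft_force: [0.3, -0.2, -1.3]
grip_width: 31.6
gripper_force: 25.0
```

Request:
{"api": "apply_moves", "payload": {"rows": [[0, 0, 0, 0.0005, 0], [0, 0, 0, 0.0005, 0], [0, 0, 0, 0.0005, 0], [0, 0, 0, 0, 0], [0, 0, 0, 0, 0]]}}

```text
t: 13.42
ee_pos: [600.8, -93.2, 22.5]
eef_rot: [0.707, 0.707, -0.0, 0.0]
ft_force: [-3.4, 0.9, 5.2]
grip_width: 31.5
gripper_force: 25.0
```

Request:
{"api": "apply_moves", "payload": {"rows": [[0.4, 0, 0, 0, 0], [0.5, 0, 0, 0, 0], [0.65, 0, 0, 0, 0], [0.65, 0, 0, 0, 0], [0.65, 0, 0, -0.01, 0], [0.65, 0, 0, -0.03, 0], [0.65, 0, 0, -0.04, 0], [0.65, 0, 0, -0.03, 0], [0.65, 0, 0, 0, 0], [0.65, 0, 0, 0, 0]]}}

```text
t: 14.25
ee_pos: [602.6, -93.6, 135.0]
eef_rot: [0.707, 0.707, 0.002, 0.003]
ft_force: [-0.5, 0.1, -0.3]
grip_width: 61.5
gripper_force: 0.0
```

```bash
python3 - <<'E'
from rig import *
from h import *
s=get_state();f=wristf(grab_frame("wrist"),s);np.savez("pics/wH.npz",**f)
h=grab_frame("side");a=f["frame"][130:270,140:400,::-1];b=h["frame"][200:330,260:480,::-1]
R=lambda x:cv2.resize(x,(390,260),interpolation=cv2.INTER_CUBIC)
cv2.imwrite("pics/H.png",np.hstack([R(a),R(b)]));print(s["ee_pos"],s["ft_force"])
V=f['frame'].max(2);m=(V<75).astype(np.uint8);m[230:]=0
cs,_=cv2.findContours(m,cv2.RETR_EXTERNAL,cv2.CHAIN_APPROX_NONE)
for c in cs:
    if len(c)>60:
        e=cv2.fitEllipse(c);print(np.round(e[0],1),np.round(e[1],1),plane(f,*e[0],8).round(1))
E
```

```text
[602.61733721 -93.6138641  135.00935111] [-0.52813472  0.05275034 -0.30223173]
[321.3 194.7] [21.3 25.4] [601.2 -91.6   8. ]
[181.7 204.2] [49.2 55. ] [ 445.7 -102.5    8. ]
[319.7 195.3] [43.1 43.4] [599.5 -92.3   8. ]
[116.1 103.2] [ 73.9 111.8] [393.7   3.6   8. ]
[143.5 106.9] [52.1 63.3] [4.207e+02 2.000e-01 8.000e+00]
[311.8  15.7] [  3.2 232.3] [592.5  81.9   8. ]
```

View pics/H.png

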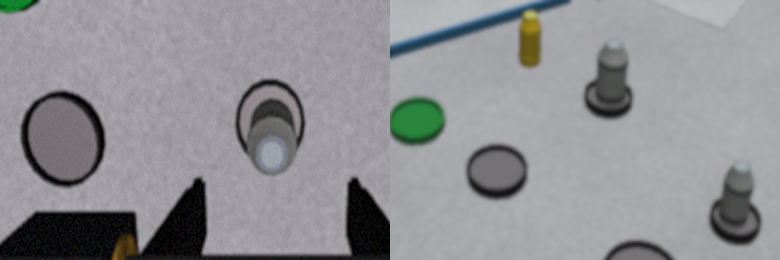

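Objectives 1 and 2 both stand upright in their bases in both views. On to objective 3.

Request:
{"api": "apply_moves", "payload": {"rows": [[0.82, 0.02, -0.01, 0, 0], [0.82, 0.03, -0.017, 0, 0], [0.82, 0.03, -0.017, 0, 0], [0.82, 0.03, -0.017, 0, 0], [0.82, 0.03, -0.017, 0, 0], [0.82, 0.03, -0.017, 0, 0], [0.82, 0.03, -0.017, 0, 0], [0.82, 0.03, -0.017, 0, 0], [0.82, 0.02, -0.017, 0, 0], [0.82, 0.012, -0.006, 0, 0], [0.82, 0, 0, 0, 0], [0.82, 0, 0, 0, 0], [0.82, 0, 0, 0, 0]]}}

```text
t: 15.43
ee_pos: [448.3, 168.2, 130.1]
eef_rot: [0.707, 0.707, -0.001, -0.0]
ft_force: [0.1, 0.4, 1.3]
grip_width: 77.9
gripper_force: 0.0
```

```bash
python3 - <<'E'
from rig import *
from h import *
s=get_state();f=wristf(grab_frame("wrist"),s);np.savez("pics/wI.npz",**f)
cv2.imwrite("pics/I.png",f["frame"][:,:,::-1]);print(s["ee_pos"],s["eef_rot"])
for k,(X,r) in {3:((450,168.6,73),17),4:((463,262.5,79),20)}.items():
    p=proj(f,X);c,w=nose(f,*p,r);print(k,p.round(1),c.round(1),w,plane(f,*c,X[2]).round(1))
E
```

```text
[448.29591253 168.23505767 130.05719448] [ 7.07169885e-01  7.07042981e-01 -9.33300497e-04 -3.24090972e-04]
3 [325.2 215.6] [325.  215.8] [ 21  20 329] [449.8 168.5  73. ]
4 [342.7  99.5] [343.3  99.3] [ 26  28 563] [463.4 262.7  79. ]
```

Request:
{"api": "apply_moves", "payload": {"rows": [[0.82, 0, 0.0015, 0.01, 0], [0.82, 0, 0, 0.03, 0], [0.82, 0, 0, 0.03, 0], [0.82, 0, 0, 0.025, 0], [0.82, 0, 0, 0.011, 0], [0.82, 0, 0, 0, 0], [0.82, 0, 0, 0, 0], [0, 0, 0, 0, 0], [0, 0, 0, 0, 0], [0, 0, 0, 0, 0], [0, 0, 0, 0, 0], [0, 0, 0, 0, 0], [0, 0, 0, 0, 0], [0, 0, 0, 0, 0]], "newtons": 30}}

```text
t: 16.65
ee_pos: [449.8, 168.9, 25.4]
eef_rot: [0.707, 0.707, -0.0, -0.0]
ft_force: [-1.6, -0.4, 2.1]
grip_width: 38.8
gripper_force: 30.0
```

Request:
{"api": "apply_moves", "payload": {"rows": [[0, 0, 0, -0.01, 0], [0, 0, 0, -0.035, 0], [0, 0, 0, -0.035, 0], [0, 0, 0, -0.03, 0], [0, -0.02, 0, 0, 0], [0, -0.03, 0, 0, 0], [0, -0.035, -0.001, 0, 0], [0, -0.035, -0.001, 0, 0], [0, -0.035, -0.001, 0, 0], [0, -0.035, -0.001, 0, 0], [0, -0.035, 0, 0, 0], [0, -0.03, 0, 0, 0], [0, -0.0165, 0, 0, 0], [0, 0, 0, 0, 0], [0, 0, 0, 0, 0], [0, 0, 0, 0, 0]]}}

```text
t: 17.98
ee_pos: [445.7, -102.0, 134.9]
eef_rot: [0.707, 0.707, 0.0, -0.001]
ft_force: [-0.1, 0.1, -2.9]
grip_width: 38.7
gripper_force: 30.0
```

```bash
cat > chk.py <<'E'
from rig import *
from h import *
s=get_state();f=wristf(grab_frame("wrist"),s)
import sys
np.savez(f"pics/{sys.argv[1]}.npz",**f);D=float(sys.argv[2])
V=f['frame'].max(2);m=(V<75).astype(np.uint8);m[220:]=0
print(s["ee_pos"].round(1),s["grip_width"],s["ft_force"].round(1))
cs,_=cv2.findContours(m,cv2.RETR_EXTERNAL,cv2.CHAIN_APPROX_NONE)
for c in cs:
    x,y,w,h=cv2.boundingRect(c)
    if w>25:
        a,b,t=plane(f,x,y+h/2,8),plane(f,x+w,y+h/2,8),plane(f,x+w/2,y,11);print(x,y,w,h,"x centre",((a+b)/2)[0].round(1),"dia",(b-a)[0].round(1),"y from front",(t[1]-D/2).round(1))
cv2.imwrite(f"pics/{sys.argv[1]}.png",cv2.resize(f['frame'][130:290,200:450,::-1],None,fx=3,fy=3))
E
python3 chk.py wJ 59
```

```text
[ 445.7 -102.   134.9] 38.65864677036243 [-0.1  0.1 -2.9]
297 172 52 48 x centre 445.4 dia 57.6 y from front -103.5
438 166 52 46 x centre 600.5 dia 57.2 y from front -96.8
440 0 135 28 x centre 619.1 dia 127.1 y from front 56.3
```

View pics/wJ.png

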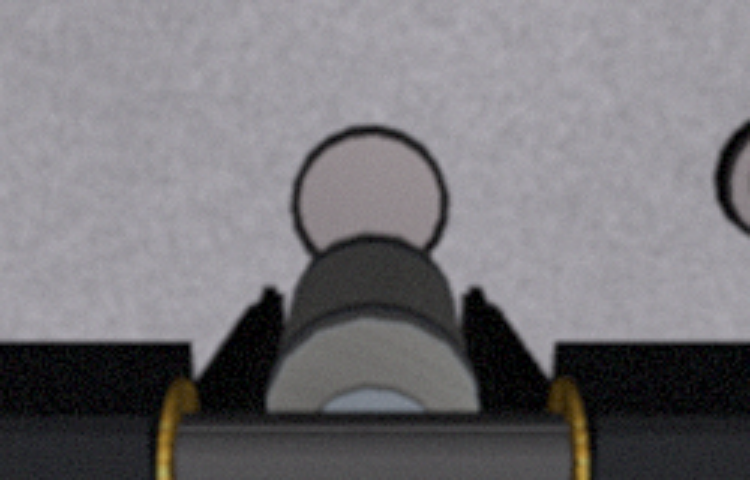

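Base 3's ring centre lines up with the objective at column 323, with −1 mm left to correct in y. I lower it.

Request:
{"api": "apply_moves", "payload": {"rows": [[0, -0.001, 0, 0.01, 0], [0, 0, 0, 0.025, 0], [0, 0, 0, 0.03, 0], [0, 0, 0, 0.015, 0], [0, 0, 0, 0.01, 0], [0, 0, 0, 0.005, 0], [0, 0, 0, 0.005, 0], [0, 0, 0, 0.005, 0], [0, 0, 0, 0.003, 0], [0, 0, 0, 0.001, 0], [0, 0, 0, 0, 0], [0, 0, 0, 0, 0]]}}

```text
t: 19.03
ee_pos: [446.6, -103.8, 26.7]
eef_rot: [0.707, 0.707, 0.0, 0.001]
ft_force: [-0.2, -0.5, -2.8]
grip_width: 38.8
gripper_force: 30.0
```

Request:
{"api": "apply_moves", "payload": {"rows": [[0, 0, 0, 0.0005, 0], [0, 0, 0, 0.0005, 0], [0, 0, 0, 0.0005, 0], [0, 0, 0, 0, 0], [0, 0, 0, 0, 0]]}}

```text
t: 19.45
ee_pos: [446.5, -103.8, 25.4]
eef_rot: [0.707, 0.707, 0.0, 0.0]
ft_force: [-2.7, 1.0, 3.8]
grip_width: 38.1
gripper_force: 30.0
```

Request:
{"api": "apply_moves", "payload": {"rows": [[0.5, 0, 0, 0, 0], [0.6, 0, 0, 0, 0], [0.75, 0, 0, 0, 0], [0.75, 0, 0, 0, 0], [0.75, 0, 0, -0.01, 0], [0.75, 0, 0, -0.03, 0], [0.75, 0, 0, -0.04, 0], [0.75, 0, 0, -0.03, 0], [0.88, 0.02, 0, 0, 0], [0.88, 0.03, 0.002, 0, 0], [0.88, 0.035, 0.002, 0, 0], [0.88, 0.035, 0.002, 0, 0], [0.88, 0.035, 0.002, 0, 0], [0.88, 0.035, 0.002, 0, 0], [0.88, 0.035, 0.002, 0, 0], [0.88, 0.035, 0.002, 0, 0], [0.88, 0.035, 0.002, 0, 0], [0.88, 0.035, 0.002, 0, 0], [0.88, 0.025, 0, 0, 0], [0.88, 0.011, 0, 0, 0]]}}

```text
t: 21.12
ee_pos: [464.0, 265.3, 135.5]
eef_rot: [0.706, 0.708, 0.001, -0.0]
ft_force: [-0.3, -0.2, 0.5]
grip_width: 83.2
gripper_force: 0.0
```

Request:
{"api": "apply_moves", "payload": {"rows": [[0.88, 0, 0, 0, 0], [0.88, 0, 0, 0, 0], [0.88, 0, 0, 0, 0]]}}

```text
t: 21.37
ee_pos: [464.1, 261.2, 134.7]
eef_rot: [0.707, 0.707, -0.0, 0.0]
ft_force: [-0.5, -0.5, 0.3]
grip_width: 83.8
gripper_force: 0.0
```

```bash
python3 - <<'E'
from rig import *
from h import *
s=get_state();f=wristf(grab_frame("wrist"),s);np.savez("pics/wK.npz",**f)
print(s["ee_pos"],s["eef_rot"])
for k,(X,r) in {4:((463.2,262.5,79),20)}.items():
    p=proj(f,X);c,w=nose(f,*p,r);print(k,p.round(1),c.round(1),w,plane(f,*c,X[2]).round(1))
E
```

```text
[464.10551148 261.19755895 134.6944977 ] [ 7.07430960e-01  7.06782387e-01 -2.50345699e-04  1.78670983e-04]
4 [322.  215.1] [322.4 215.4] [ 24  22 415] [463.5 262.2  79. ]
```

Request:
{"api": "apply_moves", "payload": {"rows": [[0.88, 0.001, 0, 0.01, 0], [0.88, 0, 0, 0.03, 0], [0.88, 0, 0, 0.03, 0], [0.88, 0, 0, 0.025, 0], [0.88, 0, 0, 0.012, 0], [0.88, 0, 0, 0, 0], [0.88, 0, 0, 0, 0], [0, 0, 0, 0, 0], [0, 0, 0, 0, 0], [0, 0, 0, 0, 0], [0, 0, 0, 0, 0], [0, 0, 0, 0, 0], [0, 0, 0, 0, 0], [0, 0, 0, 0, 0]], "newtons": 35}}

```text
t: 22.58
ee_pos: [463.8, 263.5, 28.0]
eef_rot: [0.707, 0.707, -0.0, -0.0]
ft_force: [-1.5, 0.5, 3.8]
grip_width: 45.6
gripper_force: 35.0
```

Request:
{"api": "apply_moves", "payload": {"rows": [[0, 0, 0, -0.01, 0], [0, 0, 0, -0.035, 0], [0, 0, 0, -0.035, 0], [0, 0, 0, -0.03, 0], [0, -0.02, 0, 0, 0], [0, -0.03, 0.001, 0, 0], [0, -0.037, 0.001, 0, 0], [0, -0.037, 0.001, 0, 0], [0, -0.037, 0.001, 0, 0], [0, -0.037, 0.001, 0, 0], [0, -0.037, 0.001, 0, 0], [0, -0.037, 0.001, 0, 0], [0, -0.037, 0.001, 0, 0], [0, -0.037, 0.001, 0, 0], [0, -0.037, 0.001, 0, 0], [0, -0.037, 0.001, 0, 0], [0, -0.037, 0.001, 0, 0], [0, -0.037, 0, 0, 0], [0, -0.025, 0, 0, 0], [0, -0.012, 0, 0, 0]]}}

```text
t: 24.25
ee_pos: [475.4, -270.6, 137.6]
eef_rot: [0.708, 0.706, -0.0, 0.0]
ft_force: [0.4, 0.3, -2.6]
grip_width: 45.7
gripper_force: 35.0
```

Request:
{"api": "apply_moves", "payload": {"rows": [[0, 0, 0, 0, 0], [0, 0, 0, 0, 0], [0, 0, 0, 0, 0]]}}

```text
t: 24.5
ee_pos: [475.9, -266.4, 137.3]
eef_rot: [0.707, 0.707, 0.0, -0.001]
ft_force: [-0.1, 0.3, -2.9]
grip_width: 45.7
gripper_force: 35.0
```

```bash
python3 chk.py wL 66
```

```text
[ 475.9 -266.4  137.3] 45.709456990772416 [-0.1  0.3 -2.9]
399 186 41 34 x centre 584.0 dia 46.1 y from front -286.8
294 169 58 51 x centre 475.5 dia 64.7 y from front -268.4
270 16 44 39 x centre 445.3 dia 42.6 y from front -123.8
262 8 60 59 x centre 445.3 dia 58.1 y from front -117.3
425 0 59 52 x centre 601.5 dia 56.6 y from front -110.5
```

View pics/wL.png

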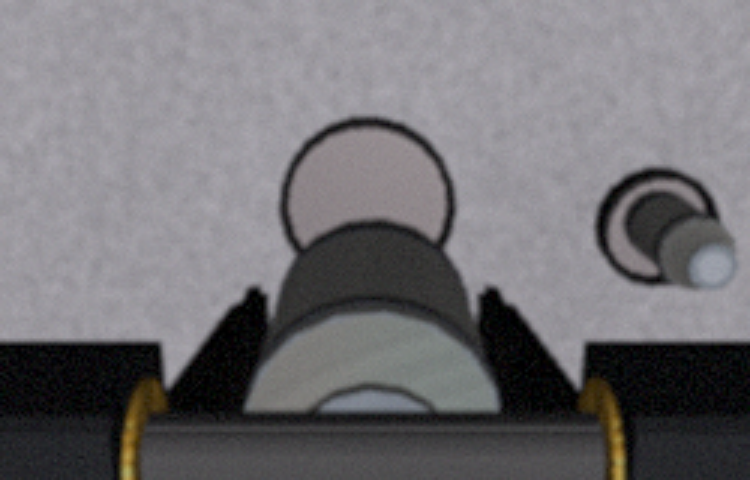

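Base 4's ring is at (323,197) behind the held objective, and objective 1 at the right is clear. I shift −1.5 mm in y and lower.

Request:
{"api": "apply_moves", "payload": {"rows": [[0, -0.0015, 0, 0.01, 0], [0, 0, 0, 0.025, 0], [0, 0, 0, 0.03, 0], [0, 0, 0, 0.015, 0], [0, 0, 0, 0.01, 0], [0, 0, 0, 0.005, 0], [0, 0, 0, 0.005, 0], [0, 0, 0, 0.005, 0], [0, 0, 0, 0.003, 0], [0, 0, 0, 0.001, 0], [0, 0, 0, 0.0005, 0], [0, 0, 0, 0, 0], [0, 0, 0, 0, 0]]}}

```text
t: 25.63
ee_pos: [476.4, -269.4, 28.7]
eef_rot: [0.707, 0.707, 0.0, 0.0]
ft_force: [0.0, 0.2, -3.5]
grip_width: 45.7
gripper_force: 35.0
```

Request:
{"api": "apply_moves", "payload": {"rows": [[0, 0, 0, 0.0005, 0], [0, 0, 0, 0.0005, 0], [0, 0, 0, 0.0005, 0], [0, 0, 0, 0, 0], [0, 0, 0, 0, 0]]}}

```text
t: 26.05
ee_pos: [476.5, -269.4, 27.9]
eef_rot: [0.707, 0.707, -0.0, 0.0]
ft_force: [-2.5, 2.1, 4.9]
grip_width: 46.0
gripper_force: 35.0
```

Contact. I release, rise and check.

Request:
{"api": "apply_moves", "payload": {"rows": [[0.55, 0, 0, 0, 0], [0.65, 0, 0, 0, 0], [0.8, 0, 0, 0, 0], [0.8, 0, 0, 0, 0], [0.8, 0, 0, -0.01, 0], [0.8, 0, 0, -0.03, 0], [0.8, 0, 0, -0.04, 0], [0.8, 0, 0, -0.04, 0], [0.8, 0, 0, -0.04, 0], [0.8, -0.03, 0, -0.04, 0], [0.8, -0.03, 0, 0, 0], [0.8, -0.03, 0, 0, 0], [0.8, 0, 0, 0, 0], [0.8, 0, 0, 0, 0], [0.8, 0, 0, 0, 0]]}}

```text
t: 27.3
ee_pos: [475.9, -353.6, 219.8]
eef_rot: [0.707, 0.707, 0.0, -0.001]
ft_force: [0.3, -0.6, 0.7]
grip_width: 76.0
gripper_force: 0.0
```

```bash
python3 - <<'E'
from rig import *
from h import *
s=get_state();f=wristf(grab_frame("wrist"),s);h=grab_frame("side")
a=f["frame"][:240,200:500,::-1];b=h["frame"][130:370,190:490,::-1]
R=lambda x:cv2.resize(x,(400,320),interpolation=cv2.INTER_CUBIC)
cv2.imwrite("pics/M.png",np.hstack([R(a),R(b)]));print(s["ee_pos"],s["ft_force"])
E
```

```text
[ 475.85130865 -353.57976812  219.80172761] [ 0.30949932 -0.61893495  0.70058508]
```

View pics/M.png

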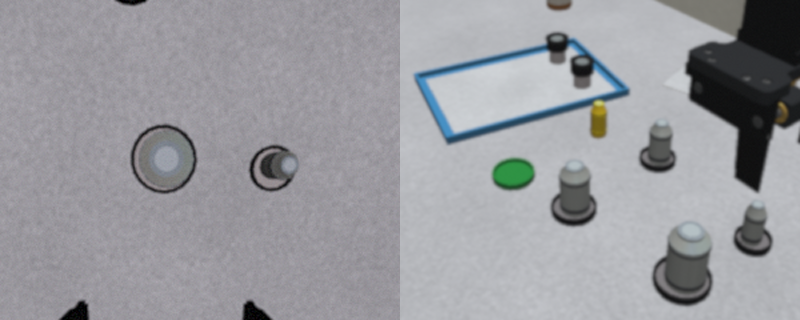

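The check picture shows all four objectives upright and centred in their own bases, the eyepieces still in the tray, and the arm clear. I hand in.

```bash
python3 -c "
from rig import *
print(hand_in())"
```

```text
the job is handed in; nothing more can be done
None
```

All four objectives stand upright in the bases of their own size, the eyepieces were not touched, and the job was handed in at about 27 s; no verdict was returned.

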